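# Lean the freshly painted panel on the drying rest

## Robot

A 7-joint arm with a two-finger parallel gripper is mounted at the origin on a cart in front of the work surface, level with it; the furniture and walls round the work are solid. World frame = base frame: x ahead of the robot, y to its left, z up, the work surface at z = 0. Lengths are in mm, angles in rad, forces in N, time in s.
With the tool pointing down it reaches from about 400 to 875 mm from the base axis. Payload 4.4 kg.
Tool frame: the origin (TCP) lies at the very end of the fingers, on their centre line; the grasp point (between the pads) lies 19 mm behind it; z points along the fingers, y is the line along which they close (so a half turn about z gives the same grasp; the last joint's range is limited). The gripper opens to 85 mm and grips with 20 to 120 N. Pads are 22 mm wide; open, the fingers measure 114 mm over their backs; the gripper's body (76 mm by 85 mm) begins 54 mm behind the grasp point. The pads swing forward as they close: fully open they stand 13 mm farther back than shut.
Start: joints at [1.094, 0.628, 0.038, 1.517, -0.027, 0.996, -0.02], TCP at [259.601, -595.924, 231.313] pointing down, gripper open.
Joint ranges: [-3.06, 3.06], [-0.37, 2.12], [-1.25, 1.32], [0.18, 2.47], [-1.1, 4.24], [0.23, 1.98], [-2.94, 2.94]. Speed limits (rad/s): [2.57, 2.57, 3.14, 3.14, 3.14, 3.14, 3.14].

## Interface

Orientations are given as [roll, pitch, yaw] about the fixed x, y, z axes, in that order (R = Rz(yaw) Ry(pitch) Rx(roll)).
In Python, from cell import monitor, viewer, workorder gives the robot as it stands.
- The arm moves only by the tool arm_command, never from a script. Its argument "series" is one flat list of numbers, 5 for each row, row after row: the opening in per cent of the stroke, from 0 (shut) to 100 (fully open), then the shift along the tool's x, y, z in cm, then the turn about the tool's z in degrees. In form: [claw, x, y, z, roll, claw, x, y, z, roll, ...]. A call has exactly 5 rows; each row is the pose to reach, as a shift and turn from the pose commanded when the call began, along the tool's axes at that moment; what a row does not reach only later rows make up. A row lasts 1/12 s, in which the tool goes at most 41.7 mm and 7.16 degrees, less where a joint would pass 70% of its speed; a pose out of reach is approached as far as the arm can. A call with a gripper value outside its range is refused whole. The fingers move at their own pace and stop on an object; the grip force is fixed at half the most. Time passes only in rows, so rows that repeat a pose let the fingers close, or fill a call up. It gives the time, the measured TCP pose, the force, the opening and the grip force at its end, in the units of the state.
- monitor.read_state(): the state, without advancing time (a new reading comes with each control period).
- viewer.get_image(name): name is "side" or "top" or "wrist"; returns (picture, depth): 384x512x3 uint8, red, green, blue; 384x512 float32, mm along the optical axis (not along the pixel's ray), 0 where there is no reading.
- viewer.camera_model(name): a dict with "mtx" (3x3 intrinsics, pixels), "dist_coeffs" ([k1, k2, p1, p2, k3] as OpenCV has them; the pictures are not rectified), "R" (3x3) and "t" (3): a world point X has camera coordinates R X + t. Camera axes: x right, y down, z forward; pixel columns grow to the right and rows downward; lengths in mm; the calibration is good to about 2 mm. A picture is of the moment at which its call begins: read the wrist's pose just before it. camera_model takes no time and is no camera call; for the wrist camera it gives the pose at the moment of the call.
- workorder.finish_job(): hands the job in; it is judged then, once.
The state is a dict: "clock": time; "qpos": joint angles; "qd": joint speeds; "tau": joint torques, N m; "eef_pos": TCP position; "tool_rot": TCP orientation; "force": force on the tool from outside, world axes, zero at the start; "torque": the same for the moment, N m; "width": finger opening in mm; "gripper_force": force on a finger pad.
Only numpy, scipy, OpenCV 4.12 (cv2) and the standard library are available. Lean on these libraries where they do the work, as an engineer would, in place of code of your own. Each camera call takes 0.05 s, during which the arm holds its last target. There are 200 camera calls.

## Task

The blue panel has just been painted: take it by its edges off its painting stand and lean it on the drying rest to dry, painted face up, foot on the base board just behind the front lip, back against the black rail, in the middle of the rail and square to it. Do not drop it: let go only once it leans there. Leave the white panel where it lies.

Things in the scene. Friction and masses are not known exactly. Their poses are not given: they have to be found in the camera images.
- blue_panel: Plywood panel 150 x 56 x 10 mm, about 0.09 kg, upper face painted blue, lying flat on top of a round grey painting stand and overhanging it all round. Origin: centre of its unpainted underside; x along its 150 mm length, y along its 56 mm width, z out of the painted face. The two ends are alike: either may become the foot. Which of the two stands it lies on varies.
- blue_panel_end1 (a point): Centre of the blue panel's end face at its +x end (75 mm along x from the origin, at mid thickness).
- blue_panel_end2 (a point): Centre of the blue panel's end face at its -x end.
- white_panel: The same panel painted white (dry), on the other painting stand; leave it where it lies. Same frame as the blue one.
- stand_a: Grey painting stand, fixed to the bench: a flat round top 48 mm across at 40 mm above the bench, on a thin column over a 68 mm round foot. Origin: centre of its foot, on the bench.
- stand_b: The other painting stand, the same as stand_a.
- drying_rest: Drying rest, wood, fixed to the bench. Origin: centre of the underside of its base board, on the bench; x points from the front lip to the rail, y along the rail, z up. Base board 170 (x) x 160 (y) x 10 mm. A panel with its foot against the lip slopes up along +x at about 35 degrees to the bench, its upper end reaching past the rail.
- lip (a point): Middle of the top of the drying rest's front lip: a wooden strip 140 mm long in y, at x = -77 to -65 mm of the rest's frame, its top at z = 24 mm. The panel's foot stands on the base board (z = 10 mm) behind x = -65 mm.
- rail (a point): Middle of the axis of the drying rest's rail (x = 44, z = 74 mm in its frame): a black rubber-covered bar along y, 14 mm thick, between two wooden posts (34 to 54 mm in x, 14 mm wide, up to z = 84 mm, centred at y = -66 and +66 mm).
- pipe_end (a point): A bystander to keep clear of: the free end of a dark pipe, 36 mm thick, 190 mm above the bench, clamped in the blue vice right of the work. From here the pipe runs away to the back right, to a white casting; pipe, vice and casting reach up to about 300 mm and must not be struck. It never moves.
- seat (a point): On the drying rest (x = 2, y = 0, z = 53 mm in its frame): where the panel's origin (centre of its underside) ends when it leans with its foot against the lip.
Mind the look-alikes: they are no part of the job. What is shaped like the stand_a but orange is not meant.

How it is judged:
By the outcome, as a careful person would: the job done as asked, in the order asked, and still so for the second after the job is handed in, with the robot touching nothing.
It also fails if it takes over 38 s, if anything falls off the work surface, if the arm or the gripper's body presses on something with over 40 N, if the wrist force passes 120 N, or if a joint passes its speed limit or range.

## Working session

There is one attempt and no reset: what is moved stays moved. The work goes in short steps, Python scripts to look and compute and a tool call to move; the robot and the scene stay as the last step left them, time stands still between calls to the robot, and variables do not carry over. Pictures are saved under pics/ and viewed, at most 10 in all, crops included, and the job is handed in when it is done.

Besides the shell and the picture viewer there is one more tool, called after "Call:" as name(argument=value, ...) on one line, values as JSON. arm_command: Moves the arm, as the interface text tells. Its arguments: {"type":"object","properties":{"series":{"type":"array","items":{"type":"number"}}},"required":["series"]}

```bash
mkdir -p pics; ls
python3 - <<'E'
from cell import monitor, viewer
import cv2,numpy as np
print(monitor.read_state())
for n in("top","side","wrist"):
    m=viewer.camera_model(n); im,d=viewer.get_image(n)
    np.savez(f"{n}0.npz",im=im,d=d,**{k:np.array(v) for k,v in m.items()})
    cv2.imwrite(f"pics/{n}0.png",im[:,:,::-1])
    print(n,{k:np.round(v,3).tolist() for k,v in m.items()})
t=cv2.imread("pics/top0.png");s=cv2.imread("pics/side0.png")
cv2.imwrite("pics/both.png",cv2.resize(np.hstack([t,s]),(800,300)))
E
```

```text
pics
{'clock': 0.0, 'qpos': array([ 1.0942042 ,  0.62941333,  0.03843987,  1.51836483, -0.02700813,
        0.99631375, -0.0199772 ]), 'qd': array([ 0.00050358, -0.00040364,  0.00132667, -0.00038975, -0.00198074,
       -0.00107292, -0.00168312]), 'tau': array([-2.59462655e-05, -5.63395321e+01,  1.22622907e+00, -1.93446493e+01,
        1.09817268e-02,  1.06468366e-02,  2.57243306e-05]), 'eef_pos': array([ 259.34351274, -595.32706733,  230.34652657]), 'tool_rot': array([-3.13961149e+00,  2.16820547e-05,  4.10812276e-01]), 'force': array([-0.60699066,  0.01449435,  0.37159235]), 'torque': array([-0.02235316,  0.02278   ,  0.00928723]), 'gripper_force': 0.0, 'width': 85.27942431833667}
top {'mtx': [[373.899, 0.0, 255.649], [0.0, 373.899, 189.462], [0.0, 0.0, 1.0]], 'dist_coeffs': [-0.125, 0.0, 0.0, 0.0, 0.0], 'R': [[-0.026, -0.999, -0.031], [-0.997, 0.028, -0.065], [0.066, 0.029, -0.997]], 't': [205.976, 517.193, 953.952]}
side {'mtx': [[455.924, 0.0, 254.733], [0.0, 455.924, 199.722], [0.0, 0.0, 1.0]], 'dist_coeffs': [0.023, 0.0, 0.0, 0.0, 0.0], 'R': [[0.998, -0.068, 0.013], [-0.027, -0.563, -0.826], [0.064, 0.824, -0.564]], 't': [-506.182, 211.665, 945.477]}
wrist {'mtx': [[315.249, 0.0, 255.62], [0.0, 315.249, 190.949], [0.0, 0.0, 1.0]], 'dist_coeffs': [-0.033, 0.0, 0.0, 0.0, 0.0], 'R': [[0.4, -0.916, -0.002], [-0.875, -0.383, 0.296], [-0.272, -0.116, -0.955]], 't': [-648.658, -38.424, 380.008]}
```

View pics/top0.png

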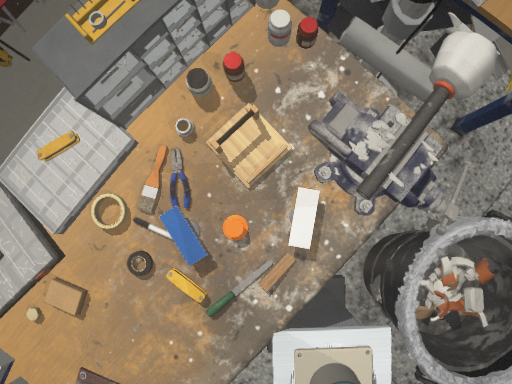

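View pics/side0.png

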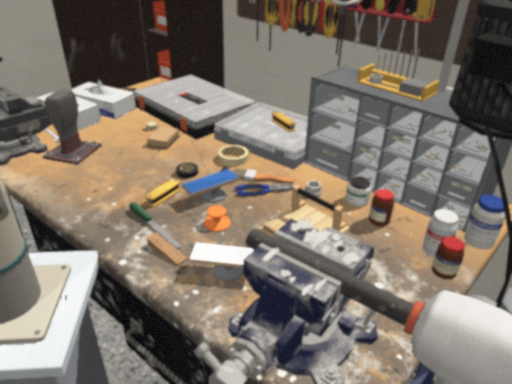

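The top view shows the blue panel centred near (183,236), the white panel near (304,218), the drying rest near (250,145) with its black rail at (237,122), the orange decoy stand at (235,228), and the pipe running from (368,190) to (445,90). The side view agrees: the blue panel lies on its stand at (210,182).

```bash
cat > h.py <<'E'
import numpy as np,cv2
def load(n):
    z=np.load(f"{n}.npz"); return z
def ray(z,uv):
    p=cv2.undistortPoints(np.array(uv,float).reshape(-1,1,2),z['mtx'],z['dist_coeffs'])[:,0]
    return np.c_[p,np.ones(len(p))]
def at_depth(z,uv,d): return (ray(z,uv)*np.array(d)[:,None]-z['t'])@z['R']
def at_z(z,uv,h):
    r=ray(z,uv)@z['R']; c=-z['R'].T@z['t']; return c+r*((np.array(h)-c[2])/r[:,2])[:,None]
def proj(z,X): return cv2.projectPoints(np.array(X,float).reshape(-1,1,3),cv2.Rodrigues(z['R'])[0],z['t'],z['mtx'],z['dist_coeffs'])[0][:,0]
E
python3 - <<'E'
from h import *
z=load("top0"); im=z['im']; d=z['d']
hsv=cv2.cvtColor(im,cv2.COLOR_RGB2HSV)
def blob(m,box):
    k=np.zeros(m.shape,bool);x0,y0,x1,y1=box;k[y0:y1,x0:x1]=1
    m=m&k; v,u=np.nonzero(m); uv=np.c_[u,v]
    P=at_depth(z,uv,d[v,u]); h=np.median(P[:,2]); print("n",len(u),"h",h)
    Q=at_z(z,uv,np.full(len(uv),50.))[:,:2].astype(np.float32)
    print(cv2.minAreaRect(Q),"mean",Q.mean(0))
blob((hsv[...,0]>100)&(hsv[...,0]<120)&(hsv[...,1]>120)&(hsv[...,2]>90),(150,195,215,275))
blob((hsv[...,1]<40)&(hsv[...,2]>150),(280,175,330,260))
c=cv2.resize(im[95:275,150:330],None,fx=3.3,fy=3.3,interpolation=cv2.INTER_CUBIC)
cv2.imwrite("pics/crop.png",c[:,:,::-1])
# rest depth height map
v,u=np.mgrid[95:195,200:300]; uv=np.c_[u.ravel(),v.ravel()]
P=at_depth(z,uv,d[95:195,200:300].ravel())
for lo,hi in((5,15),(19,29),(65,95)):
    s=P[(P[:,2]>lo)&(P[:,2]<hi)]; print(lo,len(s),cv2.minAreaRect(s[:,:2].astype(np.float32)),s.mean(0))
E
```

```text
n 1172 h 50.91481422231574
((421.32763671875, 383.074951171875), (174.29969787597656, 81.00822448730469), 17.84939193725586) mean [412.1683 379.6423]
n 1454 h 50.69680811882468
((462.13720703125, 69.10734558105469), (124.03567504882812, 183.45115661621094), 88.33512115478516) mean [451.73138  73.15879]
5 3082 ((656.2473754882812, 214.52120971679688), (271.2198486328125, 256.6070251464844), 3.8232057094573975) [640.55208449 207.59503536  10.35463312]
19 294 ((684.7308959960938, 245.24159240722656), (263.72467041015625, 143.32781982421875), 41.42586898803711) [606.5762907  177.24737576  24.01352582]
65 376 ((676.9199829101562, 237.7061767578125), (19.39499282836914, 148.95260620117188), 41.42810821533203) [675.87951538 238.02820913  80.53631395]
```

View pics/crop.png

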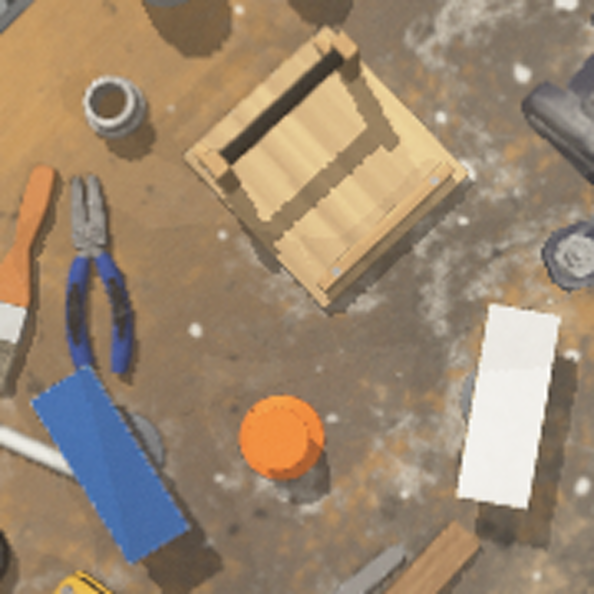

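The crop shows the blue panel's corners at (86,368), (32,402), (136,562) and (188,526). The rest's base corners are at (330,30), (185,155), (325,305) and (468,175), and its black rail runs from (225,158) to (338,60). The orange stand at (283,437) is a decoy, and the only blue panel is the one at (110,465). The other blue objects are the plier handles.

Run:
```python
from h import *
z=load("top0"); f=lambda c:(np.array(c)+.5)/3.3-.5+[150,95]
def show(n,c,h):
    P=at_z(z,f(c),np.full(len(c),float(h)))[:,:2]; print(n,P.round(1).tolist(),P.mean(0).round(1)); return P
B=show("blue",[(86,368),(32,402),(136,562),(188,526)],50)
a=(B[0]+B[1]-B[2]-B[3])/2; print("len",np.hypot(*a),"yaw",np.degrees(np.arctan2(a[1],a[0])),"w",np.hypot(*(B[0]-B[1])))
show("white",[(490,305),(560,315),(527,508),(457,497)],50)
R=show("base",[(330,30),(185,155),(325,305),(468,175)],10)
a=(R[0]+R[1]-R[2]-R[3])/2; print("rest yaw",np.degrees(np.arctan2(a[1],a[0])),np.hypot(*a), np.degrees(np.arctan2(*(R[1]-R[0])[::-1])))
d=z['d']; uv=[(366,196),(372,188),(405,140),(440,95)]
print(at_depth(z,uv,[d[v,u] for u,v in uv]).round(0))
# tallest surface in region of approach
v,u=np.mgrid[60:330:3,290:480:3]; P=at_depth(z,np.c_[u.ravel(),v.ravel()],d[60:330:3,290:480:3].ravel())
for x0 in range(200,900,100):
  print(x0,[int(max(P[(P[:,0]>x0)&(P[:,0]<=x0+100)&(P[:,1]>y0)&(P[:,1]<=y0+100),2],default=-1)) for y0 in range(-500,200,100)])
```

```text
blue [[483.8, 395.8], [458.5, 438.8], [334.2, 359.7], [361.1, 318.8]] [409.4 378.3]
len 146.1297426400265 yaw 32.29744362208821 w 49.93877038881896
white [[523.6, 83.6], [514.5, 30.4], [368.6, 60.4], [378.5, 113.3]] [446.3  71.9]
base [[754.8, 202.1], [655.4, 322.3], [530.2, 211.7], [631.5, 94.2]] [643.  207.6]
rest yaw 41.330731583388896 165.475277264556 129.60680144706043
[[ 491.  -53.  178.]
 [ 506.  -60.  206.]
 [ 608. -138.  204.]
 [ 707. -224.  207.]]
200 [-262, -302, -37, -804, 0, 4, 3]
300 [-35, -35, 131, -2, 4, 54, 53]
400 [-35, 85, 141, 207, 205, 54, 991]
500 [-1, 63, 206, 208, 211, 52, 3]
600 [-1, 1, 207, 211, 210, 158, -1]
700 [-1, 246, 245, 102, 158, 133, -1]
800 [-1, 2, 22, 21, 2, 4, -1]
```

Call:
arm_command(series=[100,2.4,-2.5,-2,0,100,4.8,-5,-4,0,100,7.2,-7.5,-6,0,100,9.6,-10,-8,0,100,12,-12.5,-10,0])

```text
clock: 0.57
eef_pos: [319.9, -431.6, 331.9]
tool_rot: [-3.141, 0.0, 0.411]
force: [0.6, -0.4, 1.1]
width: 85.5
gripper_force: 0.0
```

Call:
arm_command(series=[100,3.3,-2.3,0,0,100,6.6,-4.6,0,0,100,9.9,-6.9,0,0,100,13.2,-9.2,0,0,100,16.5,-11.5,0,0])

```text
clock: 0.98
eef_pos: [425.5, -260.2, 331.4]
tool_rot: [3.142, 0.0, 0.41]
force: [0.6, -0.5, -0.2]
width: 85.2
gripper_force: 0.0
```

Call:
arm_command(series=[100,2.2,-3.5,0,0,100,4.5,-7,0,0,100,6.8,-10.5,0,0,100,9,-14,0,0,100,11.2,-17.4,0,0])

```text
clock: 1.4
eef_pos: [457.9, -55.7, 331.3]
tool_rot: [3.142, 0.0, 0.411]
force: [1.6, 0.9, -1.0]
width: 85.4
gripper_force: 0.0
```

Call:
arm_command(series=[100,1.5,-3.8,0,-2,100,3,-7.6,0,-4,100,4.5,-11.4,0,-6,100,6,-15.2,0,-8,100,7.6,-19,0,-8.8])

```text
clock: 1.82
eef_pos: [451.3, 148.4, 331.4]
tool_rot: [3.141, 0.0, 0.566]
force: [1.2, -0.7, -0.6]
width: 85.4
gripper_force: 0.0
```

Call:
arm_command(series=[100,1.1,-3.6,1.5,0,100,2.2,-7.2,3,0,100,3.3,-10.8,4.5,0,100,4.4,-14.4,6,0,100,5.4,-18,8,0])

```text
clock: 2.23
eef_pos: [401.3, 329.2, 251.5]
tool_rot: [-3.141, -0.002, 0.564]
force: [0.3, 0.4, -0.3]
width: 85.8
gripper_force: 0.0
```

```bash
cat >> h.py <<'E'
def snap(n,tag):
    from cell import monitor,viewer
    s=monitor.read_state(); m=viewer.camera_model(n); im,d=viewer.get_image(n)
    np.savez(f"{tag}.npz",im=im,d=d,**{k:np.array(v) for k,v in m.items()})
    cv2.imwrite(f"pics/{tag}.png",im[:,:,::-1])
    print(s['clock'],s['eef_pos'].round(1),s['tool_rot'].round(4),s['force'].round(1),round(s['width'],1)); return load(tag)
E
python3 - <<'E'
from h import *
z=snap("wrist","w1")
E
```

```text
2.2333 [401.3 329.2 251.5] [-3.1414e+00 -1.8000e-03  5.6420e-01] [ 0.3  0.4 -0.3] 85.8
```

View pics/w1.png

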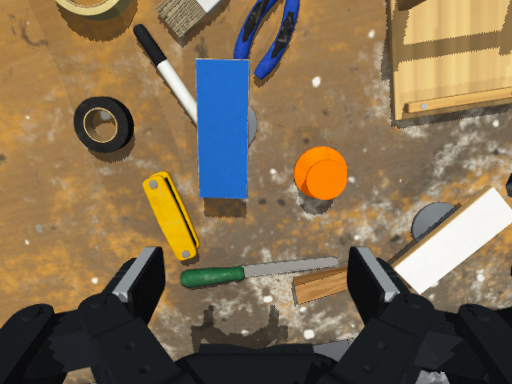

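The wrist view shows the blue panel from (196,58) to (248,198), with the grey stand foot peeking out at (252,120). The rest is at upper right, with its lip around (460,102). I'll fit the panel by colour.

```bash
cat >> h.py <<'E'
def blue(z,box,h=50.):
    hsv=cv2.cvtColor(z['im'],cv2.COLOR_RGB2HSV)
    m=(hsv[...,0]>103)&(hsv[...,0]<118)&(hsv[...,1]>150)&(hsv[...,2]>110)
    k=np.zeros(m.shape,bool);x0,y0,x1,y1=box;k[y0:y1,x0:x1]=1;m&=k
    c=max(cv2.findContours(m.astype(np.uint8),cv2.RETR_EXTERNAL,cv2.CHAIN_APPROX_NONE)[0],key=cv2.contourArea)[:,0]
    P=at_z(z,c,np.full(len(c),h)); print("px",c.min(0),c.max(0))
    v,u=np.nonzero(m); D=at_depth(z,np.c_[u,v],z['d'][v,u]); print("depth xyz",np.median(D,0).round(1))
    r=cv2.minAreaRect(P[:,:2].astype(np.float32)); print(r); return r,D
E
python3 - <<'E'
from h import *
z=load("w1"); r,D=blue(z,(185,45,260,210))
a=np.degrees(0.5642); R=np.array([[np.cos(.5642),np.sin(.5642)],[np.sin(.5642),-np.cos(.5642)]])
print("tool shift",(np.array(r[0])-[401.3,329.2])@R)
E
```

```text
px [196  60] [248 198]
depth xyz [420.1 383.1  50.2]
((412.21063232421875, 379.3367919921875), (148.13034057617188, 53.616268157958984), 30.880172729492188)
tool shift [ 36.02981296 -36.53207341]
```

Call:
arm_command(series=[100,1.8,-1.8,2,0.6,100,3.6,-3.6,4,1.3,100,3.6,-3.6,8,1.3,100,3.6,-3.6,12,1.3,100,3.6,-3.6,15,1.3])

```text
clock: 2.7
eef_pos: [411.8, 375.9, 98.9]
tool_rot: [3.141, 0.003, 0.542]
force: [-0.0, -0.3, 0.4]
width: 85.0
gripper_force: 0.0
```

Run:
```python
from h import *
z=snap("wrist","w2")
```

```text
2.7 [411.8 375.9  98.9] [3.1409e+00 2.6000e-03 5.4240e-01] [-0.  -0.3  0.4] 85.0
```

View pics/w2.png

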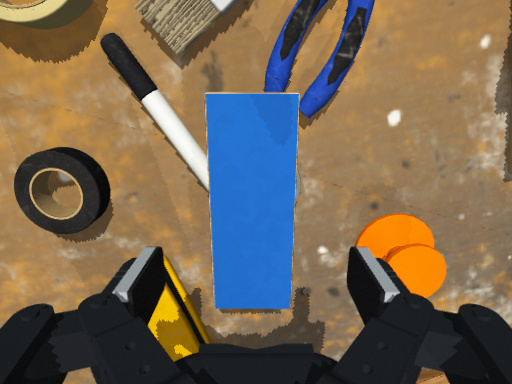

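The close wrist view shows the panel from (206,93) to (298,308), lying between the fingertips at (140,265) and (365,265). The yellow knife at (175,310) lies near the left finger, so I'll check clearances.

Run:
```python
from h import *
from cell import monitor
z=load("w2"); r,D=blue(z,(200,90,302,312))
s=monitor.read_state(); p=s['eef_pos'][:2]; y=s['tool_rot'][2]; print(s['eef_pos'],y)
R=np.array([[np.cos(y),np.sin(y)],[np.sin(y),-np.cos(y)]])
print("tool shift",(np.array(r[0])-p)@R)
for n,hl,hh in(("w1",18,32),("w1",3,14)):
    z=load(n)
    hsv=cv2.cvtColor(z['im'],cv2.COLOR_RGB2HSV); h=hsv[...,0]
    for nm,m in(("yellow",(h>18)&(h<30)&(hsv[...,1]>190)),("orange",(h>6)&(h<16)&(hsv[...,1]>200))):
        v,u=np.nonzero(m); P=at_depth(z,np.c_[u,v],z['d'][v,u]); P=P[(np.hypot(*(P[:,:2]-p).T)<200)&(P[:,2]>8)]
        Q=(P[:,:2]-p)@R; print(nm,len(P),np.percentile(P[:,2],[50,98]).round(),np.percentile(Q,[1,99],axis=0).round().tolist())
    break
```

```text
px [206  94] [298 308]
depth xyz [422.9 384.8  50.2]
((412.2976989746094, 379.2129821777344), (147.79107666015625, 53.7364616394043), 31.001209259033203)
[409.39146239 373.16365144  94.0333898 ] 0.5422625247389827
tool shift [ 5.61122724 -3.68167655]
yellow 2009 [29. 30.] [[-159.0, -100.0], [-51.0, -44.0]]
orange 136 [ 39. 147.] [[-70.0, 32.0], [46.0, 139.0]]
```

Call:
arm_command(series=[100,0,0,1,0,100,0,0,2,0,100,0,0,3,0,100,0,0,3,0,100,0,0,3,0])

```text
clock: 3.17
eef_pos: [413.2, 377.0, 72.4]
tool_rot: [-3.141, -0.001, 0.542]
force: [0.0, 0.7, -0.3]
width: 85.6
gripper_force: 0.0
```

Run:
```python
from h import *
from cell import monitor,viewer
z=snap("wrist","w3"); s=monitor.read_state();print(s['eef_pos'],s['tool_rot'])
r,D=blue(z,(190,60,312,330)); p=s['eef_pos'][:2]; y=s['tool_rot'][2]
R=np.array([[np.cos(y),np.sin(y)],[np.sin(y),-np.cos(y)]])
print("tool shift",(np.array(r[0])-p)@R)
```

```text
3.1667 [413.2 377.   72.4] [-3.1414e+00 -1.2000e-03  5.4150e-01] [ 0.   0.7 -0.3] 85.6
[413.40425209 377.24739541  72.69865152] [-3.14120786e+00 -1.91206627e-03  5.41462885e-01]
px [199  98] [305 329]
depth xyz [428.4 387.8  50.2]
((415.1080627441406, 380.8404541015625), (141.22512817382812, 53.80891036987305), 31.03180694580078)
tool shift [ 3.31191728 -2.20096466]
```

Call:
arm_command(series=[100,0,-0.2,1.5,0,100,0,-0.2,3,0,100,0,-0.2,4.4,0,100,0,-0.2,4.9,0,100,0,-0.2,4.9,0])

```text
clock: 3.63
eef_pos: [411.6, 378.3, 22.5]
tool_rot: [3.141, 0.001, 0.542]
force: [0.6, 0.8, 0.0]
width: 85.0
gripper_force: 0.0
```

Call:
arm_command(series=[40,0,0,0,0,40,0,0,0,0,40,0,0,0,0,40,0,0,0,0,40,0,0,0,0])

```text
clock: 4.05
eef_pos: [412.4, 379.1, 24.1]
tool_rot: [-3.141, -0.002, 0.542]
force: [-0.8, -0.3, 5.2]
width: 54.5
gripper_force: 63.4
```

Call:
arm_command(series=[40,0,0,-1,0,40,0,0,-3,0,40,0,0,-6,0,40,0,0,-9,0,40,0,0,-11,0])

```text
clock: 4.47
eef_pos: [412.4, 379.2, 136.1]
tool_rot: [-3.141, -0.003, 0.542]
force: [0.2, 0.2, -1.3]
width: 54.9
gripper_force: 63.6
```

Run:
```python
from h import *
from cell import monitor
z=snap("wrist","w4"); s=monitor.read_state();print(s['eef_pos'],s['tool_rot'],s['force'])
t=snap("side","s4")
```

```text
4.4667 [412.4 379.2 136.1] [-3.1407 -0.0033  0.5418] [ 0.2  0.2 -1.3] 54.9
[413.86247326 380.79133455 139.24552796] [-3.1395189  -0.00887121  0.54159796] [-0.08579053  0.64273179  2.4240644 ]
4.5167 [413.9 380.8 139.2] [-3.1395 -0.0089  0.5416] [-0.1  0.6  2.4] 54.9
```

View pics/w4.png

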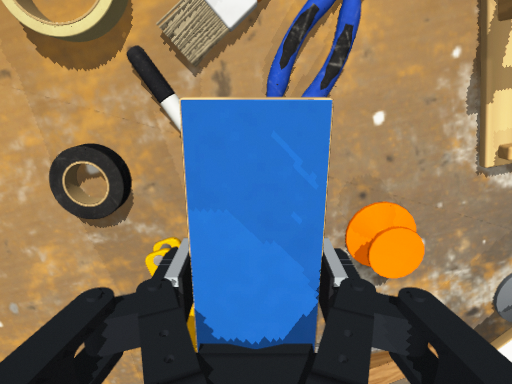

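The lift worked: the panel hangs level between the pads, far edge at row 98, columns 182–331. I'll work out where it sits in the tool frame and plan the placing.

Run:
```python
from h import *
from scipy.spatial.transform import Rotation as Ro
z=load("w4"); Rt=Ro.from_euler('xyz',[-3.1407,-.0033,.5418]).as_matrix(); p=np.array([412.4,379.2,136.1])
print("cam in tool",((-z['R'].T@z['t'])-p)@Rt)
hsv=cv2.cvtColor(z['im'],cv2.COLOR_RGB2HSV); m=(hsv[...,0]>103)&(hsv[...,0]<118)&(hsv[...,1]>150)
m[:98]=0; m[330:]=0; m[:,:175]=0;m[:,340:]=0
v,u=np.nonzero(m); T=(at_depth(z,np.c_[u,v],z['d'][v,u])-p)@Rt
T=T[np.abs(T[:,2]-np.median(T[:,2]))<15]
A=np.c_[T[:,:2],np.ones(len(T))]; print("plane tz=ax+by+c",np.linalg.lstsq(A,T[:,2],rcond=None)[0])
print("x max",np.percentile(T[:,0],[1,99.8]),"y",np.percentile(T[:,1],[.5,99.5]))
f=T[T[:,0]>T[:,0].max()-8]; print("far edge y",f[:,1].min(),f[:,1].max())
# edge yaw in tool
xs=np.arange(0,70,5); L=[T[(abs(T[:,0]-x)<2.5),1].min() for x in xs]; H=[T[(abs(T[:,0]-x)<2.5),1].max() for x in xs]
print("edge slopes deg",np.degrees(np.polyfit(xs,L,1)[0]),np.degrees(np.polyfit(xs,H,1)[0]))
# refine rest from top: post/rail pixels
t=load("top0"); vv,uu=np.mgrid[95:195,200:300]; P=at_depth(t,np.c_[uu.ravel(),vv.ravel()],t['d'][95:195,200:300].ravel())
a=np.radians(41.4); M=np.array([[np.cos(a),-np.sin(a)],[np.sin(a),np.cos(a)]])
Q=np.c_[(P[:,:2]-[643.5,208])@M,P[:,2]]
r=Q[(Q[:,2]>68)&(Q[:,2]<95)&(abs(Q[:,1])<90)]; print("rail/post x,y range",np.percentile(r,[2,50,98],axis=0).round(1).tolist())
k=r[abs(r[:,1])<55]; print("rail slope deg",np.degrees(np.polyfit(k[:,1],k[:,0],1)[0]),k.mean(0))
po=r[abs(r[:,1])>57]; 
for sg in(-1,1): q=po[po[:,1]*sg>0]; print("post",q.mean(0).round(1),len(q))
l=Q[(Q[:,2]>20)&(Q[:,2]<28)&(Q[:,0]<-50)&(abs(Q[:,1])<90)&(Q[:,0]>-95)]; print("lip",np.percentile(l,[2,50,98],axis=0).round(1).tolist(),np.degrees(np.polyfit(l[:,1],l[:,0],1)[0]))
b=Q[(Q[:,2]>6)&(Q[:,2]<14)]; b=b[(abs(b[:,0])<100)&(abs(b[:,1])<95)]; print("base",np.percentile(b,[.5,99.5],axis=0).round(1).tolist())
```

```text
cam in tool [  76.19558615   -0.25861954 -142.53689015]
plane tz=ax+by+c [ 9.82933223e-04 -8.22042958e-05 -2.61443185e+01]
x max [-23.72970157  74.05689522] y [-26.82131167  26.46129244]
far edge y -27.07291429342448 26.822085222745958
edge slopes deg 0.1028686697067457 -0.09725074132073033
rail/post x,y range [[35.6, -69.9, 72.9], [43.9, 0.8, 80.7], [52.7, 72.6, 86.6]]
rail slope deg -0.08634845342125738 [44.37609262 -0.23788613 79.72433184]
post [ 43.6 -64.5  82. ] 56
post [43.8 66.3 82.9] 60
lip [[-76.0, -65.5, 20.7], [-70.0, 2.8, 24.2], [-64.4, 67.3, 27.3]] -0.16406487678932064
base [[-83.6, -78.7, 6.4], [85.5, 80.1, 13.9]]
```

Call:
arm_command(series=[40,1,2.5,-0.5,-2,40,2.5,6,-1,-5,40,4,10,-1,-8,40,5.5,13.5,-1,-10,40,7,17,-1,-10.4])

```text
clock: 4.98
eef_pos: [560.5, 266.6, 142.4]
tool_rot: [3.141, 0.001, 0.724]
force: [0.6, -0.5, -1.0]
width: 54.9
gripper_force: 63.7
```

```bash
cat >> h.py <<'E'
def go(xr,yr,zr,yaw=41.4,o=(643.0,208.6)):
    "tool-axis shift (mm, deg) from measured pose to TCP at rest-frame point"
    from cell import monitor
    s=monitor.read_state(); p=s['eef_pos']; a=np.radians(yaw); y=s['tool_rot'][2]
    M=np.array([[np.cos(a),-np.sin(a)],[np.sin(a),np.cos(a)]])
    print("now rest frame",((p[:2]-o)@M).round(1),p[2].round(1),np.degrees(s['tool_rot']).round(2),s['force'].round(1),s['torque'].round(2))
    d=np.array(o)+M@[xr,yr]-p[:2]; c,n=np.cos(y),np.sin(y)
    print("shift mm",(d@np.array([[c,n],[n,-c]])).round(1),(p[2]-zr).round(1),"roll",round(np.degrees(y)-yaw,2))
E
python3 -c "
from h import *
go(.5,0,125)"
```

```text
now rest frame [-23.5  98.1] 142.4 [1.7998e+02 6.0000e-02 4.1500e+01] [ 0.6 -0.5 -1. ] [ 0.04 -0.03  0.04]
shift mm [23.8 98.1] 17.4 roll 0.1
```

Call:
arm_command(series=[40,0.8,3.5,0,0,40,1.8,7.5,0,0,40,2.4,9.6,0.8,0.1,40,2.4,9.8,1.5,0.1,40,2.4,9.8,1.7,0.1])

```text
clock: 5.4
eef_pos: [642.0, 208.5, 123.4]
tool_rot: [-3.141, 0.004, 0.718]
force: [-0.3, 0.3, -1.5]
width: 54.9
gripper_force: 63.7
```

Call:
arm_command(series=[40,0,0,0,0,40,0,0,0,0,40,0,0,0,0,40,0,0,0,0,40,0,0,0,0])

```text
clock: 5.82
eef_pos: [641.9, 212.3, 126.3]
tool_rot: [3.141, -0.001, 0.723]
force: [-0.2, 0.5, -0.4]
width: 54.8
gripper_force: 63.7
```

Run:
```python
from h import *
go(.5,0,70); snap("wrist","w5"); snap("side","s5")
```

```text
now rest frame [1.6 3.5] 126.3 [ 1.7999e+02 -4.0000e-02  4.1420e+01] [-0.2  0.5 -0.4] [-0.07  0.06  0.03]
shift mm [-1.1  3.5] 56.3 roll 0.02
5.8167 [641.9 212.3 126.3] [ 3.1414e+00 -7.0000e-04  7.2300e-01] [-0.2  0.5 -0.4] 54.8
5.8667 [642.  212.  126.2] [ 3.1413e+00 -6.0000e-04  7.2250e-01] [ 0.4 -0.1 -1. ] 54.9
```

View pics/w5.png

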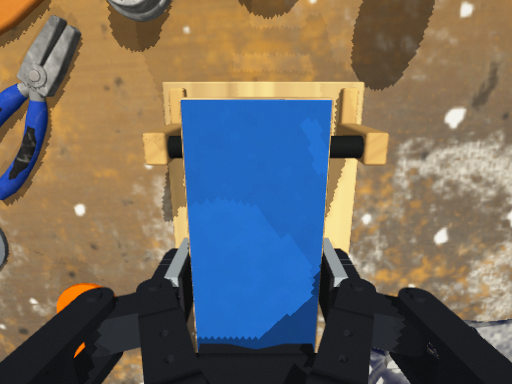

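The wrist view shows the panel over the rest. The post tops span (143–169,147) and (363–387,147), so their middle is at column ~266, while the panel's middle is at 256. The panel must shift right, along tool +y, and I'll compute how far.

Run:
```python
from h import *
from scipy.spatial.transform import Rotation as Ro
z=load("w5"); Rt=Ro.from_euler('xyz',[3.1414,-.0007,.7230]).as_matrix(); p=np.array([641.9,212.3,126.3])
def T(uv,h): return ((at_z(z,uv,np.full(len(uv),float(h)))-p)@Rt).round(1).tolist()
print("post tops corners",T([(143,134),(182,136),(347,136),(385,134),(143,162),(170,162),(364,163),(387,163)],84))
print("rail ends",T([(169,147),(363,147)],77))
v,u=np.mgrid[120:175,135:395]; d=z['d'][120:175,135:395]; Q=at_depth(z,np.c_[u.ravel(),v.ravel()],d.ravel()); t=(Q-p)@Rt
s=(Q[:,2]>70)&(Q[:,2]<92)
for sg in(-1,1):
    k=t[s&(t[:,1]*sg>57)&(t[:,1]*sg<85)]; print(np.percentile(k,[2,50,98],axis=0).round(1).tolist())
    k=t[s&(t[:,1]*sg>30)&(t[:,1]*sg<55)]; print("rail",np.percentile(k,[2,50,98],axis=0).round(1).tolist())
```

```text
post tops corners [[53.8, -66.0, 42.3], [52.6, -43.2, 42.3], [52.7, 53.2, 42.3], [53.9, 75.5, 42.4], [37.1, -67.7, 42.3], [37.1, -51.4, 42.3], [36.6, 64.8, 42.3], [36.7, 78.8, 42.3]]
rail ends [[45.0, -53.2, 49.3], [45.1, 65.7, 49.3]]
[[35.2, -66.5, 41.1], [45.6, -61.7, 42.6], [54.6, -57.2, 51.0]]
rail [[36.1, -54.9, 42.1], [45.7, -51.6, 46.1], [53.7, -45.3, 54.0]]
[[35.7, 57.7, 41.5], [45.8, 67.7, 43.3], [54.8, 77.4, 53.9]]
rail [[38.1, 44.8, 44.5], [45.6, 49.8, 46.4], [51.6, 54.8, 50.9]]
```

Call:
arm_command(series=[40,0.1,0.3,0,0,40,0.2,0.5,1,0,40,0.2,0.5,2.5,0,40,0.2,0.5,4,0,40,0.2,0.5,4.6,0])

```text
clock: 6.33
eef_pos: [645.8, 207.8, 76.8]
tool_rot: [-3.141, 0.004, 0.721]
force: [-0.1, 0.9, -1.4]
width: 54.8
gripper_force: 63.7
```

Call:
arm_command(series=[40,0,0,0,0,40,0,0,0,0,40,0,0,0,0,40,0,0,0,0,40,0,0,0,0])

```text
clock: 6.75
eef_pos: [647.6, 209.0, 80.6]
tool_rot: [3.141, -0.001, 0.721]
force: [-0.5, -0.4, -1.3]
width: 54.5
gripper_force: 63.7
```

Run:
```python
from h import *
go(.5,0,65); z=snap("wrist","w6"); s=snap("side","s6")
a=z['im'][90:210,120:400]; b=s['im'][150:280,230:390]
a=cv2.resize(a,(700,300),interpolation=cv2.INTER_CUBIC); b=cv2.resize(b,(369,300),interpolation=cv2.INTER_CUBIC)
cv2.imwrite("pics/c6.png",np.vstack([a,np.pad(b,((0,0),(0,331),(0,0)))])[:,:,::-1])
```

```text
now rest frame [ 3.8 -2.7] 80.6 [ 1.7996e+02 -9.0000e-02  4.1330e+01] [-0.5 -0.4 -1.3] [0.01 0.04 0.05]
shift mm [-3.3 -2.7] 15.6 roll -0.07
6.75 [647.6 209.   80.6] [ 3.141e+00 -1.500e-03  7.213e-01] [-0.5 -0.4 -1.3] 54.5
6.8 [647.5 209.   80.5] [ 3.141e+00 -1.300e-03  7.214e-01] [ 0.1 -0.3 -1.6] 54.7
```

View pics/c6.png

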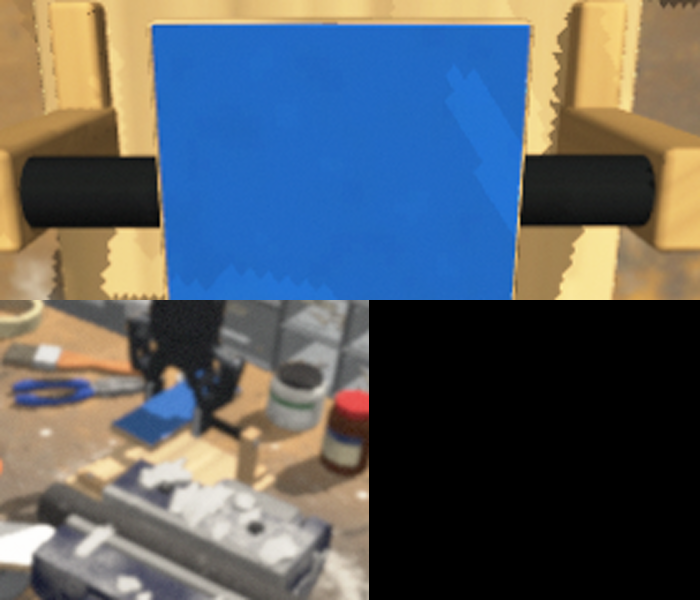

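The enlarged crop shows the rail from x=23 to x=655 (middle 339) and the panel crossing it from 159 to 521 (middle 340). The panel is centred and square. Next I need the rail's distance ahead in the tool frame.

Run:
```python
from h import *
from scipy.spatial.transform import Rotation as Ro
z=load("w6"); Rt=Ro.from_euler('xyz',[3.141,-.0015,.7213]).as_matrix(); p=np.array([647.6,209.,80.6])
v,u=np.mgrid[152:181,130:382]; d=z['d'][152:181,130:382]; Q=at_depth(z,np.c_[u.ravel(),v.ravel()],d.ravel()); t=(Q-p)@Rt
im=z['im'][152:181,130:382].reshape(-1,3).max(1)
for sg in(-1,1):
    k=t[(im<60)&(t[:,1]*sg>34)&(t[:,1]*sg<57)]; print("rail",len(k),np.percentile(k,[2,50,98],axis=0).round(1).tolist())
v,u=np.mgrid[85:100,185:330]; m=(z['im'][85:100,185:330,2]>150).ravel(); t=(at_depth(z,np.c_[u.ravel(),v.ravel()],z['d'][85:100,185:330].ravel())-p)@Rt
t=t[m&(t[:,2]<-15)]; print("panel far",t.max(0),np.median(t,0))
```

```text
rail 1345 [[36.5, -56.5, -1.1], [44.0, -45.6, 0.8], [49.3, -34.7, 5.8]]
rail 1352 [[37.4, 34.6, -1.1], [44.5, 45.6, 0.9], [49.6, 56.5, 6.8]]
panel far [ 76.30792984  25.89682865 -23.2334591 ] [ 74.49855136   1.13761618 -25.32004227]
```

Call:
arm_command(series=[40,0,0,0.6,0,40,0,0,1.1,0,40,0,0,1.5,0,40,0,0,1.8,0,40,0,0,2.1,0])

```text
clock: 7.27
eef_pos: [646.6, 208.5, 59.6]
tool_rot: [3.141, 0.001, 0.721]
force: [-4.5, -3.5, 10.7]
width: 54.7
gripper_force: 65.9
```

Call:
arm_command(series=[40,0,0,0.2,0,40,0,0,0.4,0,40,0,0,0.6,0,40,0,0,0.8,0,40,0,0,0.8,0])

```text
clock: 7.68
eef_pos: [647.0, 208.8, 51.9]
tool_rot: [3.141, -0.0, 0.721]
force: [-4.7, -2.2, 11.2]
width: 54.9
gripper_force: 68.8
```

```bash
cat >> h.py <<'E'
def tilt(tag):
    from cell import monitor
    from scipy.spatial.transform import Rotation as Ro
    s=monitor.read_state(); z=snap("wrist",tag); Rt=Ro.from_euler('xyz',s['tool_rot']).as_matrix()
    hsv=cv2.cvtColor(z['im'],cv2.COLOR_RGB2HSV); m=(hsv[...,0]>103)&(hsv[...,0]<118)&(hsv[...,1]>150); m[:,:150]=0;m[:,360:]=0
    v,u=np.nonzero(m); T=(at_depth(z,np.c_[u,v],z['d'][v,u])-s['eef_pos'])@Rt
    T=T[(T[:,2]<0)&(np.abs(T[:,1])<35)]
    c=np.linalg.lstsq(np.c_[T[:,:2],np.ones(len(T))],T[:,2],rcond=None)[0]
    r=T[:,2]-np.c_[T[:,:2],np.ones(len(T))]@c; T=T[abs(r)<6]
    c=np.linalg.lstsq(np.c_[T[:,:2],np.ones(len(T))],T[:,2],rcond=None)[0]
    th=np.arctan(-c[0]); n=np.array([-np.sin(th),np.cos(th)]); t=np.array([n[1],-n[0]])
    q=np.c_[T[:,0],-T[:,2]]; xm=np.percentile(q@t,99.8); h=np.median(q@n)
    top=xm*t+h*n; foot=top-150*t; footu=foot-10*n
    print("tilt",np.degrees(th),"side",np.degrees(c[1]),"top edge (x,up)",top.round(1),"foot upper/lower corner",foot.round(1),footu.round(1),"y",np.percentile(T[:,1],[.5,99.5]).round(1))
E
python3 -c "
from h import *
go(.5,0,50); tilt('w7')"
```

```text
now rest frame [ 3.1 -2.5] 51.9 [179.97  -0.    41.33] [-4.7 -2.2 11.2] [-0.15  0.55  0.02]
shift mm [-2.6 -2.5] 1.9 roll -0.07
7.6833 [647.  208.8  51.9] [ 3.1411e+00 -1.0000e-04  7.2130e-01] [-4.7 -2.2 11.2] 54.9
tilt 15.934504329820305 side 0.12391004642351126 top edge (x,up) [70.  47.5] foot upper/lower corner [-74.2   6.3] [-71.5  -3.3] y [-26.8  26.5]
```

Call:
arm_command(series=[40,0.1,0,0.2,0,40,0.2,0,0.4,0,40,0.3,0,0.6,0,40,0.4,0,0.8,0,40,0.4,0,0.9,0])

```text
clock: 8.15
eef_pos: [648.8, 210.4, 42.9]
tool_rot: [3.141, 0.003, 0.721]
force: [-5.3, -3.7, 11.2]
width: 54.9
gripper_force: 74.5
```

```bash
python3 -c "
from h import *
go(.5,0,38.4); tilt('w8')"
```

```text
now rest frame [ 5.6 -2.5] 42.9 [179.98   0.19  41.31] [-5.3 -3.7 11.2] [-0.37  0.79  0.01]
shift mm [-5.1 -2.5] 4.5 roll -0.09
8.15 [648.8 210.4  42.9] [3.1413 0.0033 0.721 ] [-5.3 -3.7 11.2] 54.9
tilt 27.54013806156442 side 0.12171185486293767 top edge (x,up) [63.4 62.3] foot upper/lower corner [-69.6  -7.1] [-65.  -15.9] y [-26.8  26.5]
```

Call:
arm_command(series=[40,0,0,0.1,0,40,0,0,0.2,0,40,0,0,0.3,0,40,0.1,0,0.4,0,40,0.1,0,0.4,0])

```text
clock: 8.62
eef_pos: [649.9, 211.3, 39.5]
tool_rot: [3.141, 0.002, 0.721]
force: [-7.7, -4.7, 17.4]
width: 54.5
gripper_force: 78.2
```

```bash
python3 -c "
from h import *
go(.5,0,36.1); tilt('w9')"
```

```text
now rest frame [ 7.  -2.5] 39.5 [1.7997e+02 1.3000e-01 4.1310e+01] [-7.7 -4.7 17.4] [-0.41  1.05 -0.01]
shift mm [-6.5 -2.5] 3.4 roll -0.09
8.6167 [649.9 211.3  39.5] [3.1411e+00 2.3000e-03 7.2100e-01] [-7.7 -4.7 17.4] 54.5
tilt 32.08187640301265 side 0.1724329613713407 top edge (x,up) [59.9 67.7] foot upper/lower corner [-67.2 -12. ] [-61.8 -20.5] y [-26.8  26.5]
```

Call:
arm_command(series=[40,0,0,0.1,0,40,0,0,0.25,0,40,-0.1,0,0.35,0,40,-0.2,0,0.42,0,40,-0.3,0,0.5,0])

```text
clock: 9.08
eef_pos: [651.0, 212.3, 36.7]
tool_rot: [3.14, -0.007, 0.721]
force: [-3.9, -0.6, 23.9]
width: 55.3
gripper_force: 81.4
```

```bash
python3 -c "
from h import *
go(.5,0,36.1); tilt('w10')"
```

```text
now rest frame [ 8.4 -2.6] 36.7 [179.91  -0.4   41.33] [-3.9 -0.6 23.9] [ 0.44  0.2  -0.02]
shift mm [-7.9 -2.5] 0.6 roll -0.07
9.0833 [651.  212.3  36.7] [ 3.1401 -0.007   0.7213] [-3.9 -0.6 23.9] 55.3
tilt 35.38613145834626 side 0.23304592151919692 top edge (x,up) [57.4 71.5] foot upper/lower corner [-64.9 -15.4] [-59.1 -23.5] y [-26.7  26.5]
```

Call:
arm_command(series=[40,-0.15,0,0,0,40,-0.3,0,0,0,40,-0.4,0,0,0,40,-0.5,0,0,0,40,-0.5,0,0,0])

```text
clock: 9.55
eef_pos: [646.8, 208.1, 34.0]
tool_rot: [3.14, -0.005, 0.721]
force: [1.3, 0.9, 6.1]
width: 54.8
gripper_force: 78.9
```

```bash
python3 -c "
from h import *
go(.5,0,36.1); tilt('w11'); snap('top','t11'); snap('side','s11')"
```

```text
now rest frame [ 2.5 -2.8] 34.0 [179.94  -0.29  41.34] [1.3 0.9 6.1] [ 0.32 -0.5   0.03]
shift mm [-2.  -2.8] -2.1 roll -0.06
9.55 [646.8 208.1  34. ] [ 3.1405 -0.0051  0.7215] [1.3 0.9 6.1] 54.8
tilt 34.19639538810083 side 0.2398190931392688 top edge (x,up) [58.3 70.2] foot upper/lower corner [-65.8 -14.1] [-60.2 -22.4] y [-26.8  26.5]
9.6 [646.8 208.1  33.9] [ 3.1405 -0.0049  0.7214] [0.7 1.3 6.1] 54.9
9.65 [646.7 208.1  33.9] [ 3.1405 -0.0049  0.7216] [ 1.4 -0.   6.5] 54.6
```

Run:
```python
from h import *
z=load("w11"); t=load("t11"); s=load("s11")
a=cv2.resize(z['im'][60:330,110:400],(580,540),interpolation=cv2.INTER_CUBIC)[:,:580]
b=cv2.resize(s['im'][160:270,250:340],(220,270),interpolation=cv2.INTER_CUBIC); c=cv2.resize(t['im'][95:195,200:300],(220,270),interpolation=cv2.INTER_CUBIC)
cv2.imwrite("pics/c11.png",np.hstack([a,np.vstack([b,c])])[:,:,::-1])
```

```text
(no output)
```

View pics/c11.png

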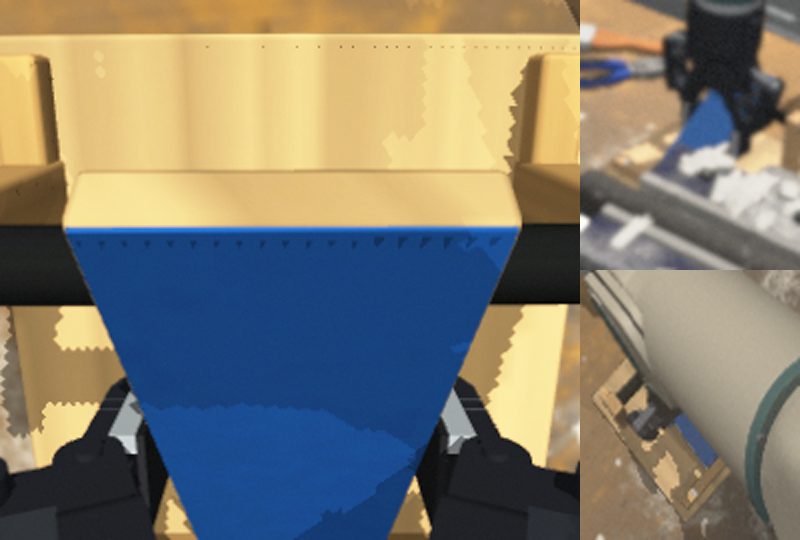

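The crop shows the panel tilted over the rail. Its upper end spans x=64–519 between post faces at about 50 and 525, so it is centred and square. Its foot has reached the lip at 34° and the force has fallen to 6 N. I'll release now.

Call:
arm_command(series=[70,0,0,0,0,75,0,0,0,0,85,0,0,0,0,100,0,0,0,0,100,0,0,0,0])

```text
clock: 10.12
eef_pos: [644.3, 206.6, 32.1]
tool_rot: [-3.141, 0.001, 0.721]
force: [0.4, -0.5, 0.6]
width: 85.5
gripper_force: 0.0
```

```bash
python3 -c "
from h import *
go(.5,0,36.1); tilt('w12')"
```

```text
now rest frame [-0.3 -2.3] 32.1 [-1.7998e+02  6.0000e-02  4.1330e+01] [ 0.4 -0.5  0.6] [-0.03 -0.06 -0.01]
shift mm [ 0.8 -2.3] -4.0 roll -0.07
10.1167 [644.3 206.6  32.1] [-3.1413e+00  1.0000e-03  7.2130e-01] [ 0.4 -0.5  0.6] 85.5
tilt 35.29052273766165 side 0.104687085180982 top edge (x,up) [60.2 72.6] foot upper/lower corner [-62.2 -14.1] [-56.4 -22.2] y [-26.3  26.8]
```

Call:
arm_command(series=[100,0,0,-1,0,100,0,0,-3,0,100,0,0,-6,0,100,0,0,-10,0,100,0,0,-14,0])

```text
clock: 10.58
eef_pos: [644.0, 206.7, 174.1]
tool_rot: [-3.141, 0.002, 0.722]
force: [1.1, -0.8, -0.2]
width: 85.3
gripper_force: 0.0
```

Call:
arm_command(series=[100,0,0,-3,0,100,-3,0,-5,0,100,-6,0,-5,0,100,-8,0,-5,0,100,-8,0,-5,0])

```text
clock: 11.0
eef_pos: [581.9, 150.1, 224.0]
tool_rot: [3.14, 0.004, 0.719]
force: [-0.6, -0.2, -0.1]
width: 85.3
gripper_force: 0.0
```

```bash
python3 -c "
from h import *
z=snap('wrist','w13')"
```

```text
11.0 [581.9 150.1 224. ] [3.1397 0.0036 0.7189] [-0.6 -0.2 -0.1] 85.3
```

View pics/w13.png

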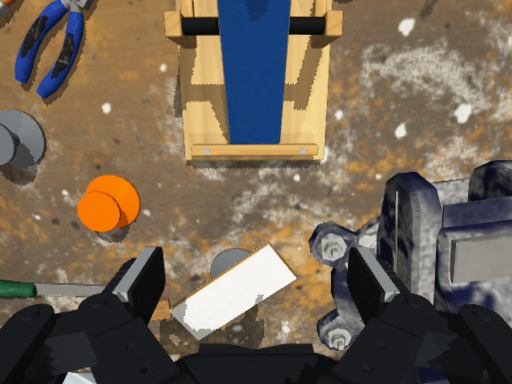

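The wrist view shows the panel leaning with its foot just behind the lip, at columns 228–281 against the lip's 191–322. It is centred and square on the rail at row 25, and the white panel is untouched.

```bash
python3 -c "
from cell import workorder
print(workorder.finish_job())"
```

```text
the job is handed in; nothing more can be done
None
```

The blue panel leans painted face up on the drying rest at about 35°, foot just behind the lip, centred and square on the rail; the white panel was not touched, and I handed the job in at about 11 s.

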